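# Dip pot for the last meal box

### The job

One of the three meal boxes on the table still has no steel dip pot. Lift only the top pot off the taller of the two nested piles and stand it upright in the middle of the empty half of that box, setting it down rather than dropping it. Leave the rest of that pile and the shorter pile standing where they are.

Things in the scene. Friction and masses are not known exactly. Their poses are not given: they have to be found in the camera images.
- top_pot_band (a point): Topmost of the taller pile's three nested steel pots, the one to move. 66 mm tall, 60 to 130 g: open band 56 mm across (wall 2.5, 28 deep) over the upper 30 mm, solid foot below, 36 mm tall, narrowing from 48 to 42 mm across. Point: on the axis at mid-band, 14 mm below the rim, 52 mm above the underside, where to grip it across the outside from above. z up along the axis.
- under_pot_band (a point): Mid-band point, likewise, of the pot just beneath, in which the top one sits loosely. Piled pots are 38 mm apart in height, so this pot's rim lies 24 mm below the top pot's point: keep the fingertips above that. It stays where it is.
- short_top_band (a point): Mid-band point, likewise, of the upper pot of the shorter pile (two such pots), to be left alone. At least 100 mm from the taller pile.
- free_half (a point): Middle of the empty half's inner floor, in the clear fixed meal box without a pot (the other two have one there). Floor 3 mm over the table. Box 180 mm along x, 123 along y over its lips; walls 28 mm high; divider 20 mm high, 44 mm from the point at +x. Empty half 85 by 109 mm inside, nearer the robot; roll and eggs (to 33 mm high) beyond. x towards the food, z up.
Mind the look-alikes: they are no part of the job. What is shaped like the part that bears under_pot_band but purple is not meant. Leave any brown or turquoise look-alike of the part that bears top_pot_band alone.

How it is judged:
By the outcome, as a careful person would: the job done as asked, in the order asked, and still so for the second after the job is handed in, with the robot touching nothing.
It also fails if it takes over 35 s, if anything falls off the work surface, if the arm or the gripper's body presses on something with over 40 N, if the wrist force passes 120 N, or if a joint passes its speed limit or range.

### The arm

A 6-joint arm with a two-finger parallel gripper is mounted at the origin on the work surface. World frame = base frame: x ahead of the robot, y to its left, z up, the work surface at z = 0. Lengths are in m, angles in degrees, forces in N, time in s.
With the tool pointing down it reaches from about 0.35 to 0.725 m from the base axis. Payload 6 kg.
Tool frame: the origin (TCP) lies at the very end of the fingers, on their centre line; the grasp point (between the pads) lies 19 mm behind it; z points along the fingers, y is the line along which they close (so a half turn about z gives the same grasp; the last joint's range is limited). The gripper opens to 85 mm and grips with 20 to 120 N. Pads are 22 mm wide; open, the fingers measure 114 mm over their backs; the gripper's body (76 mm by 85 mm) begins 54 mm behind the grasp point. The pads swing forward as they close: fully open they stand 13 mm farther back than shut.
Start: joints at [-50.953, 2.303, 4.859, 0, -92.561, -19.12], TCP at [0.205, -0.564, 0.231] pointing down, gripper open.
Joint ranges: [-146.85, 146.85], [-73.84, 115.35], [-62.03, 85.46], [-188.31, 113.3], [-161.28, -10.13], [-171.36, 171.36]. Speed limits (degrees/s): [147.25, 147.25, 172.46, 180, 180, 180].

### API

Orientations are given as [roll, pitch, yaw] about the fixed x, y, z axes, in that order (R = Rz(yaw) Ry(pitch) Rx(roll)).
In Python, from rig import robot gives the robot as it stands.
- The arm moves only by the tool play_rows, never from a script. Its arguments are lists of equal length, an entry for each row: "dp": the shift along the world's x, y, z scaled (see below), a list of three; "twist": the turn, a rotation vector about the world's x, y, z scaled (see below), a list of three; "jaw": the opening, from 0 (shut) to 1 (fully open). A call has 1 to 5 rows; each row shifts and turns the commanded pose from where the row before left it; what a row does not reach is not made up. The controller multiplies each number of a shift by 2 cm and each number of a turn by 0.08 rad. A row lasts 1/12 s, in which the tool goes at most 41.7 mm and 7.16 degrees, less where a joint would pass 70% of its speed; a pose out of reach is approached as far as the arm can. A call with a number of a shift or a turn outside -1 to 1 is refused whole. A call with a gripper value outside its range is refused whole. The fingers move at their own pace and stop on an object; "force" is the grip in N (left out, the last holds). Time passes only in rows, so rows that do not move let the fingers close. It gives the time, the measured TCP pose, the force, the opening and the grip force at its end, in the units of the state.
- robot.get_obs(): the state, without advancing time (a new reading comes with each control period).
- robot.capture(name): name is "scene" or "top" or "wrist"; returns a dict with "image" (384x512x3 uint8, red, green, blue), "K" (3x3 intrinsics, pixels), "rvec" (rotation vector, rad) and "tvec" (3), from world to camera coordinates, as OpenCV has them. Camera axes: x right, y down, z forward; pixel columns grow to the right and rows downward; lengths in m; the calibration is good to about 2 mm. A picture is of the moment at which its call begins. There is no depth.
- robot.sign_off(): hands the job in; it is judged then, once.
The state is a dict: "t": time; "joint_positions": joint angles; "qvel": joint speeds; "joint_efforts": joint torques, N m; "tcp_pos": TCP position; "tool_rot": TCP orientation; "contact_force": force on the tool from outside, world axes, zero at the start; "torque": the same for the moment, N m; "finger_gap": finger opening in m; "grip_force": force on a finger pad.
Only numpy, scipy, OpenCV 4.12 (cv2) and the standard library are available. Lean on these libraries where they do the work, as an engineer would, in place of code of your own. Each camera call takes 0.05 s, during which the arm holds its last target. There are 200 camera calls.

## Working session

There is one attempt and no reset: what is moved stays moved. The work goes in short steps, Python scripts to look and compute and a tool call to move; the robot and the scene stay as the last step left them, time stands still between calls to the robot, and variables do not carry over. Pictures are saved under pics/ and viewed, at most 10 in all, crops included, and the job is handed in when it is done.

Besides the shell and the picture viewer there is one more tool, called after "Emit:" as name(argument=value, ...), one argument or row to a line, values as JSON. play_rows: Moves the arm, as the interface text tells. Shifts and turns lie within -1 to 1; 1 stands for 2 cm of shift or 0.08 rad of turn. Its arguments: {"type":"object","properties":{"dp":{"type":"array","items":{"type":"array","items":{"type":"number","minimum":-1,"maximum":1}}},"twist":{"type":"array","items":{"type":"array","items":{"type":"number","minimum":-1,"maximum":1}}},"jaw":{"type":"array","items":{"type":"number"}},"force":{"type":"number"}},"required":["dp","twist","jaw"]}

```bash
mkdir -p pics; cat > h.py <<'E'
import numpy as np, cv2
from rig import robot
def cap(n):
    c=robot.capture(n); np.savez(f'{n}.npz',**c); return c
def ray(c,uv):
    R=cv2.Rodrigues(np.array(c['rvec'],float))[0]; t=np.array(c['tvec'],float).ravel()
    d=R.T@np.linalg.inv(c['K'])@np.array([uv[0],uv[1],1.]); return -R.T@t,d
def atz(c,uv,z):
    o,d=ray(c,uv); return o+d*(z-o[2])/d[2]
def proj(c,p):
    return cv2.projectPoints(np.array(p,float).reshape(-1,3),np.array(c['rvec'],float),np.array(c['tvec'],float),np.array(c['K'],float),None)[0].reshape(-1,2)
def save(im,f): cv2.imwrite(f,cv2.cvtColor(im,cv2.COLOR_RGB2BGR))
E
python3 - <<'E'
from h import *
for n in ('scene','top'):
    c=cap(n); save(c['image'],f'pics/{n}1.png'); print(n,ray(c,(256,192)))
E
```

```text
scene (array([1.21139601, 0.68150143, 0.65071624]), array([-0.61169261, -0.61207914, -0.50128455]))
top (array([0.4372336 , 0.03717183, 1.06245771]), array([ 0.11135502,  0.0358019 , -0.9931409 ]))
```

View pics/scene1.png

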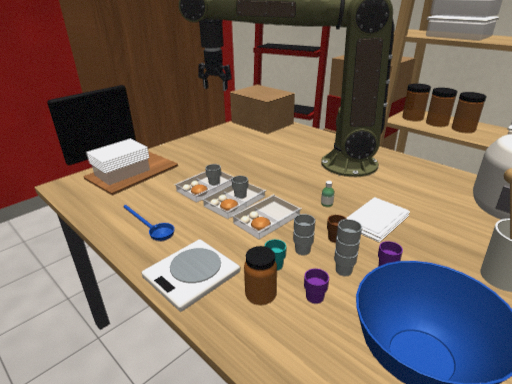

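View pics/top1.png

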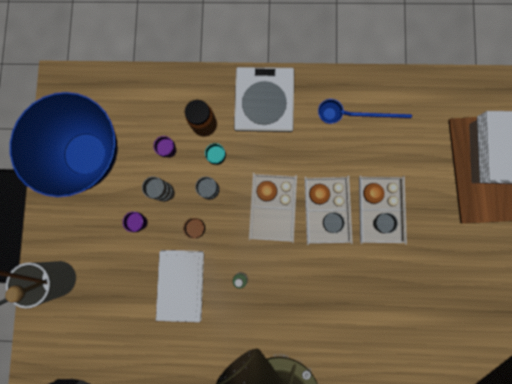

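The scene view shows the taller pile at about (347,247), the shorter pile at (304,235) and the empty box at (267,216). In the top view these are at (155,188), (207,188) and (273,208). Candidates in the top view: steel three-pile (155,188), which I choose; steel two-pile (207,188); purple (165,147) and (135,222); turquoise (216,154); brown (195,228). I'll check this in one crop.

```bash
python3 - <<'E'
from h import *
S=dict(np.load('scene.npz'));T=dict(np.load('top.npz'))
a=cv2.resize(S['image'][180:310,225:415],None,fx=4,fy=4,interpolation=cv2.INTER_CUBIC)[:, :760]
b=cv2.resize(T['image'][130:250,120:310],None,fx=4,fy=4,interpolation=cv2.INTER_CUBIC)
save(a,'pics/cs.png');save(b,'pics/ct.png')
E
```

```text
(no output)
```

View pics/cs.png

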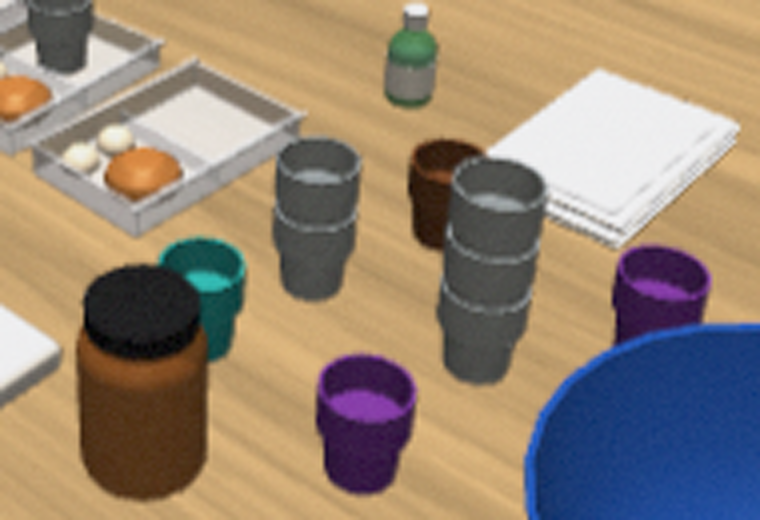

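View pics/ct.png

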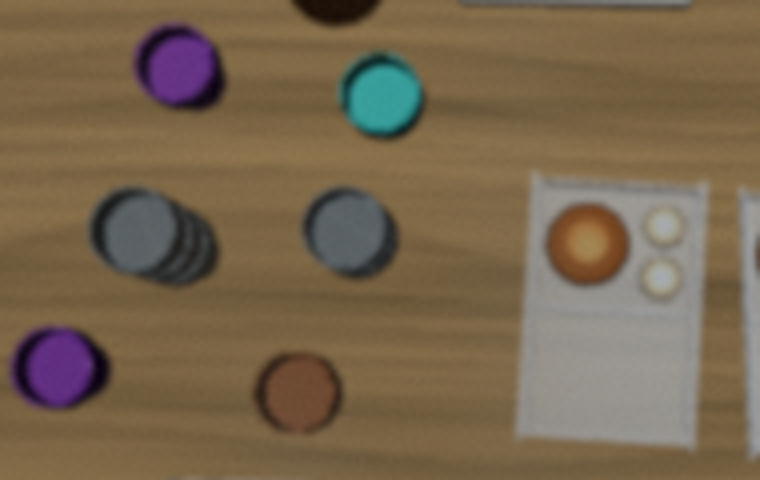

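The crops show the three-pot steel pile with its top rim at scene crop (498,185) and top crop (137,231). The two-pot steel pile is at (318,165) and (348,231), and the pot-less box corners are at about (534,176), (708,184), (694,446) and (517,436) in the top crop. The choice stands.

```bash
python3 - <<'E'
from h import *
S=dict(np.load('scene.npz'));T=dict(np.load('top.npz'))
t=lambda u,v:((u+.5)/4-.5+120,(v+.5)/4-.5+130)
s=lambda u,v:((u+.5)/4-.5+225,(v+.5)/4-.5+180)
np.set_printoptions(precision=4,suppress=True)
def tri(a,b):
    o1,d1=ray(T,a);o2,d2=ray(S,b);d1/=np.linalg.norm(d1);d2/=np.linalg.norm(d2)
    k=np.linalg.lstsq(np.c_[d1,-d2],o2-o1,rcond=None)[0]
    p,q=o1+k[0]*d1,o2+k[1]*d2; return (p+q)/2,np.linalg.norm(p-q)
for n,a,b,z in (('tall',(137,231),(498,185),.142),('short',(348,231),(318,165),.104)):
    print(n,atz(T,t(*a),z),atz(S,s(*b),z),tri(t(*a),s(*b)))
C=np.array([atz(T,t(*q),.028) for q in ((534,176),(708,184),(694,446),(517,436))]);print(C,C.mean(0))
L=[np.linalg.norm(C[i]-C[(i+1)%4]) for i in range(4)];print(L)
ax=(C[0]+C[1]-C[2]-C[3])/2;ax/=np.linalg.norm(ax);print('yaw',np.degrees(np.arctan2(ax[1],ax[0])))
for n,q,z in(('purple',(55,368),.066),('brown',(299,391),.066),('purple2',(178,66),.066),('turq',(381,94),.066)):print(n,atz(T,t(*q),z))
print('div',atz(T,t(535,313),.023),atz(T,t(700,317),.023))
o=robot.get_obs();print(o['tcp_pos'],o['tool_rot'],o['finger_gap'])
E
```

```text
tall [0.5463 0.3269 0.142 ] [0.5546 0.3339 0.142 ] (array([0.5468, 0.3293, 0.1357]), np.float64(0.0008597151037156689))
short [0.5539 0.2005 0.104 ] [0.5659 0.211  0.104 ] (array([0.5548, 0.2024, 0.0944]), np.float64(0.0007431044328944796))
[[ 0.605   0.0839  0.028 ]
 [ 0.6019 -0.038   0.028 ]
 [ 0.42   -0.031   0.028 ]
 [ 0.4236  0.0907  0.028 ]] [0.5126 0.0264 0.028 ]
[np.float64(0.12192103335873408), np.float64(0.1820428956260781), np.float64(0.1217259474527167), np.float64(0.1815201809843403)]
yaw -2.1661259799755834
purple [0.4612 0.4012 0.066 ]
brown [0.45   0.2354 0.066 ]
purple2 [0.67  0.329 0.066]
turq [0.6532 0.1882 0.066 ]
div [0.509  0.0808 0.023 ] [ 0.509  -0.0341  0.023 ]
[ 0.2044 -0.5638  0.2304] [ 179.9111   -0.0075 -160.0725] 0.08540802721867503
```

Emit:
play_rows(
  dp=[
    [0.4,1,0.2],
    [0.4,1,0.2],
    [0.4,1,0.2],
    [0.4,1,0.2],
    [0.4,1,0.2],
  ],
  twist=[
    [0,0,-0.87],
    [0,0,-0.87],
    [0,0,-0.87],
    [0,0,-0.87],
    [0,0,-0.87],
  ],
  jaw=[1,1,1,1,1],
)

```text
t: 0.52
tcp_pos: [0.2446, -0.463, 0.2509]
tool_rot: [180.0, -0.0, 179.8]
contact_force: [-0.0, -0.2, 0.5]
finger_gap: 0.0852
grip_force: 0.0
```

Emit:
play_rows(
  dp=[
    [0.4,1,0],
    [0.4,1,0],
    [0.4,1,0],
    [0.4,1,0],
    [0.4,1,0],
  ],
  twist=[
    [0,0,0],
    [0,0,0],
    [0,0,0],
    [0,0,0],
    [0,0,0],
  ],
  jaw=[1,1,1,1,1],
)

```text
t: 0.93
tcp_pos: [0.2846, -0.3629, 0.2509]
tool_rot: [180.0, -0.0, 180.0]
contact_force: [1.1, -0.3, 0.5]
finger_gap: 0.0853
grip_force: 0.0
```

Emit:
play_rows(
  dp=[
    [0.47,0.98,0],
    [0.47,0.98,0],
    [0.47,0.98,0],
    [0.47,0.98,0],
    [0.47,0.98,0],
  ],
  twist=[
    [0,0,0],
    [0,0,0],
    [0,0,0],
    [0,0,0],
    [0,0,0],
  ],
  jaw=[1,1,1,1,1],
)

```text
t: 1.35
tcp_pos: [0.3317, -0.265, 0.251]
tool_rot: [180.0, -0.0, 180.0]
contact_force: [1.0, -0.2, 0.0]
finger_gap: 0.0853
grip_force: 0.0
```

Emit:
play_rows(
  dp=[
    [0.47,0.98,0],
    [0.47,0.98,0],
    [0.47,0.98,0],
    [0.47,0.98,0],
    [0.47,0.98,0],
  ],
  twist=[
    [0,0,0],
    [0,0,0],
    [0,0,0],
    [0,0,0],
    [0,0,0],
  ],
  jaw=[1,1,1,1,1],
)

```text
t: 1.77
tcp_pos: [0.3787, -0.167, 0.251]
tool_rot: [180.0, -0.0, 180.0]
contact_force: [-0.5, 0.5, 0.2]
finger_gap: 0.0856
grip_force: 0.0
```

Emit:
play_rows(
  dp=[
    [0.47,0.98,0],
    [0.47,0.98,0],
    [0.47,0.98,0],
    [0.47,0.98,0],
    [0.47,0.98,0],
  ],
  twist=[
    [0,0,0],
    [0,0,0],
    [0,0,0],
    [0,0,0],
    [0,0,0],
  ],
  jaw=[1,1,1,1,1],
)

```text
t: 2.18
tcp_pos: [0.4257, -0.0689, 0.251]
tool_rot: [180.0, -0.0, -180.0]
contact_force: [0.5, -0.6, 0.2]
finger_gap: 0.0857
grip_force: 0.0
```

Emit:
play_rows(
  dp=[
    [0.4,0.98,0],
    [0.4,0.98,0],
    [0.4,0.98,0],
    [0.4,0.98,0],
    [0,0,0],
  ],
  twist=[
    [0,0,0],
    [0,0,0],
    [0,0,0],
    [0,0,0],
    [0,0,0],
  ],
  jaw=[1,1,1,1,1],
)

```text
t: 2.6
tcp_pos: [0.458, 0.0108, 0.25]
tool_rot: [180.0, -0.1, -179.9]
contact_force: [-1.0, -0.3, -0.1]
finger_gap: 0.0855
grip_force: 0.0
```

```bash
python3 - <<'E'
from h import *
c=cap('wrist'); np.savez('w_box.npz',**c); save(c['image'],'pics/wbox.png'); print(proj(c,[[.472,.028,.003]]),ray(c,(256,192)))
E
```

```text
[[266.40639049 166.19524293]] (array([0.38079042, 0.00956988, 0.39150304]), array([ 0.31927463,  0.00859812, -0.94794615]))
```

View pics/wbox.png

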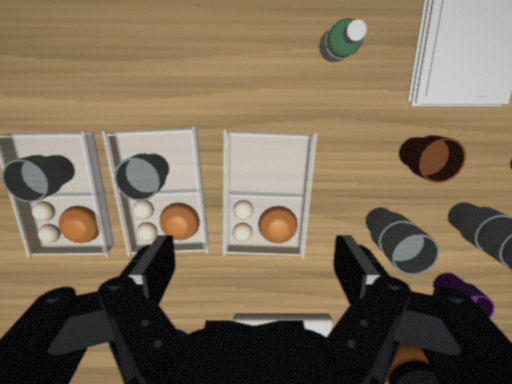

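The box lip corners are at about (225,132), (316,135), (304,256) and (223,254), with the divider at row ~194. My predicted middle (266,166) falls in the centre of the empty half. Next I work out a refined box position and go on to the pile.

```bash
python3 - <<'E'
from h import *
c=dict(np.load('w_box.npz'))
for q in((224,131),(316,134),(304,256),(223,255)):print(atz(c,q,.028).round(4))
for q in((231,192),(306,194)):print('div',atz(c,q,.023).round(4))
E
```

```text
[ 0.4191 -0.0295  0.028 ]
[0.4226 0.0912 0.028 ]
[0.605 0.086 0.028]
[ 0.6037 -0.0364  0.028 ]
div [ 0.505  -0.0226  0.023 ]
div [0.5077 0.0841 0.023 ]
```

Emit:
play_rows(
  dp=[
    [0.3,1,0],
    [0.3,1,0],
    [0.3,1,0],
    [0.3,1,0],
    [0.3,1,0],
  ],
  twist=[
    [0,0,0],
    [0,0,0],
    [0,0,0],
    [0,0,0],
    [0,0,0],
  ],
  jaw=[1,1,1,1,1],
)

```text
t: 3.07
tcp_pos: [0.4875, 0.1086, 0.2513]
tool_rot: [180.0, -0.0, 180.0]
contact_force: [0.2, 0.0, 0.4]
finger_gap: 0.0853
grip_force: 0.0
```

Emit:
play_rows(
  dp=[
    [0.3,1,0],
    [0.3,1,0],
    [0.3,1,0],
    [0.3,1,0],
    [0.3,1,0],
  ],
  twist=[
    [0,0,0],
    [0,0,0],
    [0,0,0],
    [0,0,0],
    [0,0,0],
  ],
  jaw=[1,1,1,1,1],
)

```text
t: 3.48
tcp_pos: [0.5177, 0.2085, 0.2512]
tool_rot: [-180.0, -0.0, 180.0]
contact_force: [0.7, -0.3, 0.3]
finger_gap: 0.0857
grip_force: 0.0
```

Emit:
play_rows(
  dp=[
    [0.15,1,0],
    [0.15,1,0],
    [0.15,1,0],
    [0.15,1,0],
    [0,0,0],
  ],
  twist=[
    [0,0,0],
    [0,0,0],
    [0,0,0],
    [0,0,0],
    [0,0,0],
  ],
  jaw=[1,1,1,1,1],
)

```text
t: 3.9
tcp_pos: [0.5294, 0.2901, 0.2498]
tool_rot: [-179.9, -0.1, -179.9]
contact_force: [0.5, -0.8, -0.7]
finger_gap: 0.0854
grip_force: 0.0
```

```bash
python3 - <<'E'
from h import *
c=cap('wrist'); np.savez('w_pile.npz',**c); save(c['image'],'pics/wpile.png'); print(proj(c,[[.547,.329,.142],[.547,.329,.128]]),robot.get_obs()['tcp_pos'])
E
```

```text
[[295.05337927 202.60364597]
 [293.10294041 197.71590028]] [0.52938679 0.28883066 0.25009056]
```

View pics/wpile.png

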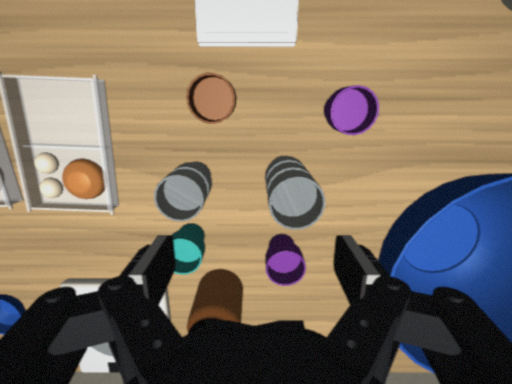

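The top rim is centred at about (295,200), where 56 px spans 56 mm, against my prediction of (295,203). So the pot is at about x=0.545, y=0.329. I move over it and descend.

Emit:
play_rows(
  dp=[
    [0.25,0.7,-0.5],
    [0.25,0.7,-0.5],
    [0.25,0.63,-0.5],
    [0,0,-0.8],
    [0,0,-0.8],
  ],
  twist=[
    [0,0,0],
    [0,0,0],
    [0,0,0],
    [0,0,0],
    [0,0,0],
  ],
  jaw=[1,1,1,1,1],
)

```text
t: 4.37
tcp_pos: [0.5449, 0.3283, 0.1888]
tool_rot: [180.0, 0.0, 180.0]
contact_force: [-0.4, 0.4, -0.4]
finger_gap: 0.0853
grip_force: 0.0
```

Emit:
play_rows(
  dp=[
    [0,0,-0.7],
    [0,0,-0.7],
    [0,0,-0.5],
    [0,0,0],
    [0,0,0],
  ],
  twist=[
    [0,0,0],
    [0,0,0],
    [0,0,0],
    [0,0,0],
    [0,0,0],
  ],
  jaw=[1,1,1,1,1],
)

```text
t: 4.78
tcp_pos: [0.5446, 0.3281, 0.1514]
tool_rot: [-180.0, -0.0, 180.0]
contact_force: [-0.2, -0.2, 0.9]
finger_gap: 0.0855
grip_force: 0.0
```

```bash
python3 - <<'E'
from h import *
c=cap('wrist'); w=c['image']; s=cap('scene')['image'][120:320,230:430]
save(np.hstack([cv2.resize(w[:, :],(400,300)),cv2.resize(s,(300,300),interpolation=cv2.INTER_CUBIC)]),'pics/pre.png'); print(proj(c,[[.545,.329,.142]])*400/512,robot.get_obs()['tcp_pos'])
E
```

```text
[[200.8602455  182.43988461]] [0.54506262 0.32881189 0.1527413 ]
```

View pics/pre.png

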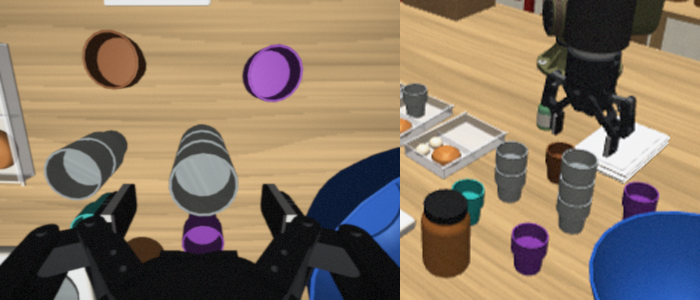

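The wrist view has the rim at (203,185) against a predicted (201,182), so they agree. In the scene view the gripper looks high, with tips at about crop (607,145) and (545,115). I'll overlay the model on both views before going lower.

```bash
python3 - <<'E'
from h import *
a=np.linspace(0,2*np.pi,40)
out=[]
for n,(r0,r1,c0,c1) in (('wrist',(140,340,120,384)),('scene',(150,280,270,430))):
    c=dict(np.load(n+'.npz')); k=400/(c1-c0)
    im=cv2.resize(c['image'][r0:r1,c0:c1],None,fx=k,fy=k,interpolation=cv2.INTER_CUBIC)
    f=lambda P:((proj(c,P)-[c0,r0]+.5)*k).astype(int)
    for z,col in((.142,(255,0,0)),(.104,(0,255,0)),(.066,(255,255,0))):
        cv2.polylines(im,[f(np.c_[.545+.028*np.cos(a),.329+.028*np.sin(a),0*a+z])],True,col,1)
    t=f([[.545,.329-.0427,.1525+.013],[.545,.329,.1525],[.545,.329+.0427,.1525+.013]]); cv2.polylines(im,[t],False,(255,0,255),2)
    out.append(im)
h=min(o.shape[0] for o in out); save(np.hstack([o[:h] for o in out]),'pics/ov.png')
E
```

```text
(no output)
```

View pics/ov.png

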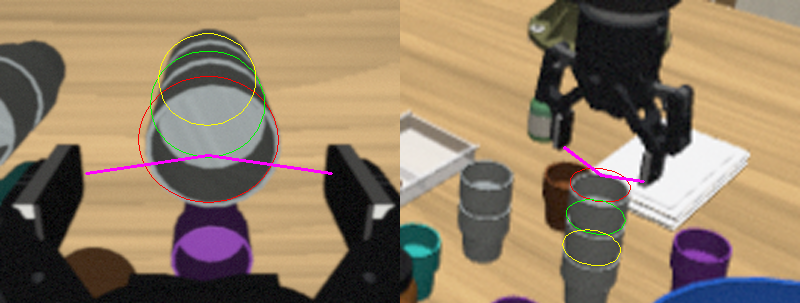

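In the scene view the fingertips match my model line. In the wrist view the rim is 1–2 mm further out in x than I had it, so the grasp height stands. I descend to TCP z ≈ 0.109 with +1.5 mm in x, then close gently.

Emit:
play_rows(
  dp=[
    [0.08,0,-0.6],
    [0,0,-0.6],
    [0,0,-0.5],
    [0,0,-0.4],
    [0,0,0],
  ],
  twist=[
    [0,0,0],
    [0,0,0],
    [0,0,0],
    [0,0,0],
    [0,0,0],
  ],
  jaw=[1,1,1,1,1],
)

```text
t: 5.3
tcp_pos: [0.545, 0.3282, 0.1058]
tool_rot: [-179.8, -0.2, 180.0]
contact_force: [0.4, -0.1, -0.6]
finger_gap: 0.0855
grip_force: 0.0
```

Emit:
play_rows(
  dp=[
    [0,0,0],
    [0,0,0],
    [0,0,0],
    [0,0,0],
    [0,0,0],
  ],
  twist=[
    [0,0,0],
    [0,0,0],
    [0,0,0],
    [0,0,0],
    [0,0,0],
  ],
  jaw=[0.8,0.7,0.6,0.55,0.5],
  force=30,
)

```text
t: 5.72
tcp_pos: [0.5465, 0.3292, 0.1103]
tool_rot: [179.9, 0.1, 180.0]
contact_force: [-0.0, 0.4, 2.2]
finger_gap: 0.0559
grip_force: 32.1
```

Emit:
play_rows(
  dp=[
    [0,0,0],
    [0,0,0],
    [0,0,0],
    [0,0,0],
    [0,0,0],
  ],
  twist=[
    [0,0,0],
    [0,0,0],
    [0,0,0],
    [0,0,0],
    [0,0,0],
  ],
  jaw=[0.4,0.4,0.4,0.4,0.4],
)

```text
t: 6.13
tcp_pos: [0.5465, 0.3291, 0.1102]
tool_rot: [180.0, 0.1, 180.0]
contact_force: [-0.4, 0.1, 5.8]
finger_gap: 0.0556
grip_force: 32.3
```

Gripped with a gap of 56 mm, which matches the band. Lifting straight up.

Emit:
play_rows(
  dp=[
    [0,0,0.2],
    [0,0,0.3],
    [0,0,0.4],
    [0,0,0.4],
    [0,0,0.5],
  ],
  twist=[
    [0,0,0],
    [0,0,0],
    [0,0,0],
    [0,0,0],
    [0,0,0],
  ],
  jaw=[0.4,0.4,0.4,0.4,0.4],
)

```text
t: 6.55
tcp_pos: [0.5459, 0.3288, 0.1457]
tool_rot: [-180.0, -0.0, 180.0]
contact_force: [-0.5, -0.6, -0.0]
finger_gap: 0.0556
grip_force: 31.9
```

Emit:
play_rows(
  dp=[
    [0,0,0.6],
    [0,0,0.6],
    [0,0,0.6],
    [0,0,0.6],
    [0,0,0],
  ],
  twist=[
    [0,0,0],
    [0,0,0],
    [0,0,0],
    [0,0,0],
    [0,0,0],
  ],
  jaw=[0.4,0.4,0.4,0.4,0.4],
)

```text
t: 6.97
tcp_pos: [0.5472, 0.3294, 0.1974]
tool_rot: [179.8, 0.2, 180.0]
contact_force: [0.6, -0.7, 0.3]
finger_gap: 0.0556
grip_force: 31.9
```

```bash
python3 - <<'E'
from h import *
s=cap('scene')['image'][100:300,240:440]; w=cap('wrist')['image']
save(np.hstack([cv2.resize(w,(400,300)),cv2.resize(s,(400,400),interpolation=cv2.INTER_CUBIC)[:300]]),'pics/lift.png'); print(robot.get_obs()['tcp_pos'])
E
```

```text
[0.54619604 0.32919874 0.19382953]
```

View pics/lift.png

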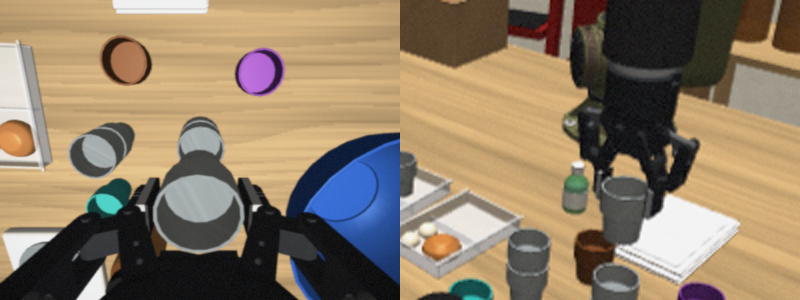

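Only the top pot came up, hanging upright between the pads (scene crop (623,210)). The two below still stand (613,285), and the short pile is untouched. I carry it to above the empty half.

Emit:
play_rows(
  dp=[
    [-0.2,-0.5,0],
    [-0.2,-0.8,0],
    [-0.2,-1,0],
    [-0.2,-1,0],
    [-0.2,-1,0],
  ],
  twist=[
    [0,0,0],
    [0,0,0],
    [0,0,0],
    [0,0,0],
    [0,0,0],
  ],
  jaw=[0.4,0.4,0.4,0.4,0.4],
)

```text
t: 7.48
tcp_pos: [0.5252, 0.2414, 0.192]
tool_rot: [-179.9, -0.1, 180.0]
contact_force: [-0.7, 0.3, 0.1]
finger_gap: 0.0557
grip_force: 31.9
```

Emit:
play_rows(
  dp=[
    [-0.3,-1,0],
    [-0.3,-1,0],
    [-0.3,-1,0],
    [-0.3,-1,0],
    [-0.3,-1,0],
  ],
  twist=[
    [0,0,0],
    [0,0,0],
    [0,0,0],
    [0,0,0],
    [0,0,0],
  ],
  jaw=[0.4,0.4,0.4,0.4,0.4],
)

```text
t: 7.9
tcp_pos: [0.495, 0.1413, 0.1921]
tool_rot: [-180.0, -0.1, 180.0]
contact_force: [0.3, 0.4, -0.9]
finger_gap: 0.0554
grip_force: 31.9
```

Emit:
play_rows(
  dp=[
    [-0.24,-1,0],
    [-0.24,-1,0],
    [-0.24,-1,0],
    [-0.24,-1,0],
    [-0.24,-0.8,0],
  ],
  twist=[
    [0,0,0],
    [0,0,0],
    [0,0,0],
    [0,0,0],
    [0,0,0],
  ],
  jaw=[0.4,0.4,0.4,0.4,0.4],
)

```text
t: 8.32
tcp_pos: [0.471, 0.0452, 0.1923]
tool_rot: [-180.0, -0.1, 180.0]
contact_force: [0.3, 0.0, -0.3]
finger_gap: 0.0556
grip_force: 31.9
```

Emit:
play_rows(
  dp=[
    [-0.06,-0.6,0],
    [-0.06,-0.33,0],
    [0,0,-0.8],
    [0,0,-0.8],
    [0,0,-0.8],
  ],
  twist=[
    [0,0,0],
    [0,0,0],
    [0,0,0],
    [0,0,0],
    [0,0,0],
  ],
  jaw=[0.4,0.4,0.4,0.4,0.4],
)

```text
t: 8.73
tcp_pos: [0.4696, 0.0283, 0.1443]
tool_rot: [180.0, -0.0, 180.0]
contact_force: [0.0, 0.9, -1.2]
finger_gap: 0.0556
grip_force: 31.9
```

Emit:
play_rows(
  dp=[
    [0,0,-0.8],
    [0,0,-0.8],
    [0,0,-0.7],
    [0,0,-0.5],
    [0,0,0],
  ],
  twist=[
    [0,0,0],
    [0,0,0],
    [0,0,0],
    [0,0,0],
    [0,0,0],
  ],
  jaw=[0.4,0.4,0.4,0.4,0.4],
)

```text
t: 9.15
tcp_pos: [0.4683, 0.0281, 0.0865]
tool_rot: [-179.9, -0.2, 180.0]
contact_force: [-0.9, -0.5, -1.4]
finger_gap: 0.0557
grip_force: 32.0
```

Emit:
play_rows(
  dp=[
    [0,0,-0.6],
    [0,0,-0.6],
    [0,0,-0.5],
    [0,0,-0.4],
    [0,0,-0.2],
  ],
  twist=[
    [0,0,0],
    [0,0,0],
    [0,0,0],
    [0,0,0],
    [0,0,0],
  ],
  jaw=[0.4,0.4,0.4,0.4,0.4],
)

```text
t: 9.57
tcp_pos: [0.4691, 0.0282, 0.0416]
tool_rot: [-180.0, -0.1, 180.0]
contact_force: [-0.4, -0.4, -0.7]
finger_gap: 0.0557
grip_force: 32.0
```

Emit:
play_rows(
  dp=[
    [0,0,-0.05],
    [0,0,-0.05],
    [0,0,-0.05],
    [0,0,0],
    [0,0,0],
  ],
  twist=[
    [0,0,0],
    [0,0,0],
    [0,0,0],
    [0,0,0],
    [0,0,0],
  ],
  jaw=[0.4,0.4,0.4,0.4,0.4],
)

```text
t: 9.98
tcp_pos: [0.4699, 0.0284, 0.0407]
tool_rot: [180.0, 0.0, 180.0]
contact_force: [0.0, -0.9, -0.9]
finger_gap: 0.0556
grip_force: 32.0
```

Emit:
play_rows(
  dp=[
    [0,0,-0.05],
    [0,0,-0.05],
    [0,0,0],
    [0,0,0],
    [0,0,0],
  ],
  twist=[
    [0,0,0],
    [0,0,0],
    [0,0,0],
    [0,0,0],
    [0,0,0],
  ],
  jaw=[0.4,0.4,0.4,0.4,0.4],
)

```text
t: 10.4
tcp_pos: [0.4697, 0.0283, 0.0383]
tool_rot: [180.0, -0.0, 180.0]
contact_force: [0.2, 0.3, -0.7]
finger_gap: 0.0558
grip_force: 32.0
```

Not touching yet (force ≈ −0.7 N), so I keep stepping 1 mm at a time.

Emit:
play_rows(
  dp=[
    [0,0,-0.05],
    [0,0,0],
    [0,0,0],
  ],
  twist=[
    [0,0,0],
    [0,0,0],
    [0,0,0],
  ],
  jaw=[0.4,0.4,0.4],
)

```text
t: 10.65
tcp_pos: [0.4698, 0.0284, 0.0374]
tool_rot: [180.0, 0.0, 180.0]
contact_force: [0.1, 0.1, -0.3]
finger_gap: 0.0558
grip_force: 32.1
```

Emit:
play_rows(
  dp=[
    [0,0,-0.05],
    [0,0,0],
    [0,0,0],
  ],
  twist=[
    [0,0,0],
    [0,0,0],
    [0,0,0],
  ],
  jaw=[0.4,0.4,0.4],
)

```text
t: 10.9
tcp_pos: [0.4702, 0.0284, 0.0373]
tool_rot: [180.0, 0.1, -180.0]
contact_force: [-2.0, 0.7, 5.8]
finger_gap: 0.0556
grip_force: 32.4
```

Contact at 5.8 N, where the geometry predicted it. I release gently to a small opening, then rise.

Emit:
play_rows(
  dp=[
    [0,0,0],
    [0,0,0],
    [0,0,0],
    [0,0,0],
    [0,0,0],
  ],
  twist=[
    [0,0,0],
    [0,0,0],
    [0,0,0],
    [0,0,0],
    [0,0,0],
  ],
  jaw=[0.66,0.7,0.75,0.82,0.88],
)

```text
t: 11.32
tcp_pos: [0.4695, 0.0283, 0.0359]
tool_rot: [-180.0, -0.0, 180.0]
contact_force: [0.4, -0.6, -0.5]
finger_gap: 0.0749
grip_force: 0.0
```

Emit:
play_rows(
  dp=[
    [0,0,0.1],
    [0,0,0.2],
    [0,0,0.4],
    [0,0,0.6],
    [0,0,0.8],
  ],
  twist=[
    [0,0,0],
    [0,0,0],
    [0,0,0],
    [0,0,0],
    [0,0,0],
  ],
  jaw=[0.88,0.88,0.88,0.88,0.88],
)

```text
t: 11.73
tcp_pos: [0.4694, 0.0282, 0.0789]
tool_rot: [-180.0, -0.1, 180.0]
contact_force: [0.4, 0.2, -0.1]
finger_gap: 0.0752
grip_force: 0.0
```

Emit:
play_rows(
  dp=[
    [0,0,1],
    [0,0,1],
    [0,0,1],
    [0,0,1],
    [0,0,1],
  ],
  twist=[
    [0,0,0],
    [0,0,0],
    [0,0,0],
    [0,0,0],
    [0,0,0],
  ],
  jaw=[0.88,0.88,0.88,0.88,0.88],
)

```text
t: 12.15
tcp_pos: [0.4698, 0.0283, 0.1808]
tool_rot: [180.0, 0.1, 180.0]
contact_force: [0.0, -0.3, 0.4]
finger_gap: 0.075
grip_force: 0.0
```

Emit:
play_rows(
  dp=[
    [0,0,1],
    [0,0,1],
    [0,0,0],
    [0,0,0],
    [0,0,0],
  ],
  twist=[
    [0,0,0],
    [0,0,0],
    [0,0,0],
    [0,0,0],
    [0,0,0],
  ],
  jaw=[0.88,0.88,0.88,0.88,0.88],
)

```text
t: 12.57
tcp_pos: [0.4696, 0.0284, 0.2185]
tool_rot: [180.0, 0.0, 180.0]
contact_force: [0.1, 0.3, -0.7]
finger_gap: 0.0751
grip_force: 0.0
```

```bash
python3 - <<'E'
from h import *
s=cap('scene')['image'][120:320,200:400]; c=cap('wrist')
save(np.hstack([cv2.resize(c['image'],(400,300)),cv2.resize(s,(400,400),interpolation=cv2.INTER_CUBIC)[:300]]),'pics/done.png'); print(proj(c,[[.47,.0285,.069],[.47,.0285,.003]])*400/512)
E
```

```text
[[199.23764745 136.34111905]
 [199.09584465 126.25974479]]
```

View pics/done.png

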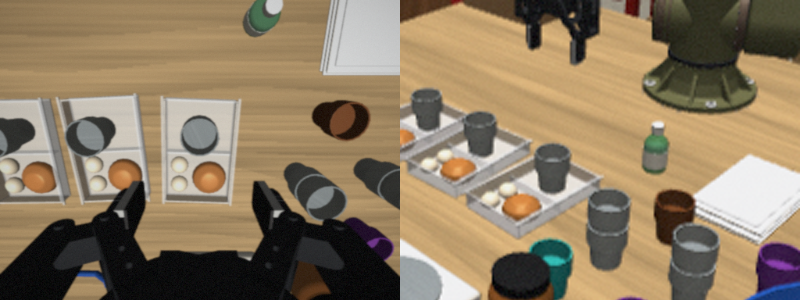

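The pot stands upright in the middle of the empty half (wrist (199,134), scene crop (552,168)). Both remaining piles stand, and the gripper is clear.

```bash
python3 -c "
from rig import robot
print(robot.sign_off())"
```

```text
the job is handed in; nothing more can be done
None
```

The top steel pot now stands upright in the middle of the empty half of the box; the rest of its pile and the shorter pile were left standing, and the job was handed in at about 12.6 s.

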